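# Seat a casting on its three datums and lock the clamp

## Robot

A 7-joint arm with a two-finger parallel gripper is mounted at the origin on a cart in front of the work surface, level with it; the furniture and walls round the work are solid. World frame = base frame: x ahead of the robot, y to its left, z up, the work surface at z = 0. Lengths are in m, angles in rad, forces in N, time in s.
With the tool pointing down it reaches from about 0.4 to 0.9 m from the base axis. Payload 5.6 kg.
Tool frame: the origin (TCP) lies midway between the tips of the shut fingers; the grasp point (between the pads) lies 19 mm behind it; z points along the fingers, y is the line along which they close (so a half turn about z gives the same grasp; the last joint's range is limited). The gripper opens to 92 mm and grips with 3 to 60 N. Pads are 20 mm wide; open, the fingers measure 128 mm over their backs; the gripper's body (75 mm by 189 mm) begins 69 mm behind the grasp point.
Start: joints at [1.2, 0.468, -0.012, 1.603, 0.006, 1.071, -0.056], TCP at [0.209, -0.615, 0.215] pointing down, gripper open.
Joint ranges: [-2.53, 2.53], [-0.31, 2.02], [-1.57, 1.55], [0.28, 2.44], [-1.29, 4.43], [0.15, 1.84], [-2.92, 2.92]. Speed limits (rad/s): [2.57, 2.57, 3.14, 3.14, 3.14, 3.14, 3.14].

## Interface

Orientations are given as a rotation vector (axis times angle).
In Python, from bench import * gives the robot as it stands. The module is installed in compiled form; this text tells all that it offers.
- The arm moves only by the tool jog_arm, never from a script. Its argument "increments" is a list of rows, each a list of 5 numbers: the closure in counts, from 0 (fully open) to 255 (shut), then the shift along the tool's x, y, z in cm, then the turn about the tool's z in units of 6 degrees (1.0 is 6 degrees). A call has exactly 5 rows; each row is the pose to reach, as a shift and turn from the pose commanded when the call began, along the tool's axes at that moment; what a row does not reach only later rows make up. A row lasts 1/10 s, in which the tool goes at most 50 mm and 8.59 degrees, less where a joint would pass 70% of its speed; a pose out of reach is approached as far as the arm can. A call with a gripper value outside its range is refused whole. The fingers move at their own pace and stop on an object; "force" is the grip in N (left out, the last holds). Time passes only in rows, so rows that repeat a pose let the fingers close, or fill a call up. It gives the time, the measured TCP pose, the force, the opening and the grip force at its end, in the units of the state.
- get_obs(): the state, without advancing time (a new reading comes with each control period).
- read_camera(name): name is "scene" or "top" or "wrist"; returns a dict with "img" (480x640x3 uint8, red, green, blue), "camera_matrix" (3x3 intrinsics, pixels), "xyz" and "rotation" of the camera in the world. Camera axes: x right, y up, looking along -z (the intrinsics and any distortion apply to the point x, -y, -z); pixel columns grow to the right and rows downward; lengths in m; the calibration is good to about 2 mm. A picture is of the moment at which its call begins. There is no depth.
- sign_off(): hands the job in; it is judged then, once.
The state is a dict: "clock": time; "joints": joint angles; "joint_velocities": joint speeds; "joint_torque": joint torques, N m; "eef_pos": TCP position; "tool_rot": TCP orientation; "contact_force": force on the tool from outside, world axes, zero at the start; "torque": the same for the moment, N m; "gripper_width": finger opening in m; "grip_force": force on a finger pad.
Only numpy, scipy, OpenCV 4.12 (cv2) and the standard library are available. Lean on these libraries where they do the work, as an engineer would, in place of code of your own. Each camera call takes 0.05 s, during which the arm holds its last target. There are 200 camera calls.

## Task

Press the aluminium casting straight down on the blue fixture until the brass platen under it clicks down and stays down, so the casting lies flat on the blue plate. Then, with the clamp still open, push the casting fully home and square against the far steel rail and the single steel pin on the left. Finally turn the red knob clockwise until it snaps past its detent to its end stop, so its tongue lies over the corner of the casting; leave the dropper bottle, the bush and the sanding block where they are.

Things in the scene. Friction and masses are not known exactly. Their poses are not given: they have to be found in the camera images.
- fixture: Blue plate, fixed, 200 (x) x 190 (y) x 16 mm. Origin on the bench under the place where the casting's centre belongs; the plate reaches 100 mm each way in x, from -97.5 to +92.5 mm in y. +x points away from the robot (turned -0.6 to 0 rad), +y to the robot's left. The knob post is at x = +68, y = +62 mm (far left). Plate, rail and pin are oiled: friction with the casting about 0.3.
- seat (a point): Point on the blue plate's top face (16 mm above the bench) where the centre of the casting's underside belongs: with the casting fully home, flat and square, its origin is here and its axes are parallel to these. Axes as the fixture.
- rail_face (a point): Second datum: steel rail along the fixture's y, 14 mm high above the plate. This point is the middle of its flat front face, 7 mm above the plate, 50 mm from the seat in +x. The face is 105 mm long, from y = -70 to +35 mm of the fixture.
- pin_face (a point): Third datum: upright steel pin, 12 mm in diameter, 16 mm high above the plate. This point is where the casting's left face touches it, 8 mm above the plate, 40 mm from the seat in +y. A small low steel block backs the pin.
- casting: Loose aluminium casting, 0.18 to 0.33 kg: flange 100 (x) x 80 (y) x 18 mm thick, boss 56 (x) x 46 (y) mm in its middle with a flat top 33 mm above the underside. Origin at the centre of its underside. It starts on the raised platen, 7.5 mm above the plate, its centre 18 to 37 mm short of the seat in x and 15 to 25 mm in y, turned up to 0.2 rad from square.
- casting_top (a point): Centre of the flat top of the casting's boss, 33 mm above its underside. Pressing straight down here, the platen is always beneath the press point.
- platen (a joint): Downward travel (m) of the brass platen, 80 x 70 mm, centred at x = -16, y = -14 mm of the fixture: 0 raised (7.5 mm above the plate), 0.008 fully down (0.5 mm below the plate's top; the casting then rests on the plate). With the casting on it, 5 to 8 N more starts it down; it springs back if let go before 5 mm, and past that snaps down and stays.
- clamp_knob (a joint): Angle (rad) of the red clamp knob, growing clockwise seen from above: 0 open, 1.35 end stop (locked). Over-centre detent: it takes about 0.12 N m to start, springs back to open if let go before 0.85 rad, and past that it snaps on towards the end stop and stays there.
- knob_grip (a point): Centre of the red bar grip, on the knob's vertical axis, 72 mm above the bench. Bar: 40 mm long along this x axis, 14 mm wide (grip across y), 52 to 82 mm above the bench, on a red disc 38 mm in diameter. Under the disc a steel tongue points along +x, reaching 50 mm from the axis, 8 mm thick, underside 36 mm above the bench (2 mm above the seated flange).
- dropper_bottle: Bystander: brown glass dropper bottle with a black teat, 33 mm in diameter, 102 mm tall, upright; origin at the centre of its underside.
- bush: Bystander: turned steel bush, 24 mm in diameter, 30 mm tall, upright; origin at the centre of its underside.
- sanding_block: Bystander: black rubber sanding block 42 x 70 x 30 mm; origin at the centre of its underside.

How it is judged:
By the outcome, as a careful person would: the job done as asked, in the order asked, and still so for the second after the job is handed in, with the robot touching nothing.
It also fails if it takes over 56 s, if anything falls off the work surface, if the arm or the gripper's body presses on something with over 40 N, if the wrist force passes 120 N, or if a joint passes its speed limit or range.

## Working session

There is one attempt and no reset: what is moved stays moved. The work goes in short steps, Python scripts to look and compute and a tool call to move; the robot and the scene stay as the last step left them, time stands still between calls to the robot, and variables do not carry over. Pictures are saved under pics/ and viewed, at most 10 in all, crops included, and the job is handed in when it is done.

Besides the shell and the picture viewer there is one more tool, called as a command line: name --pt "numbers of a row" for each row, then --argument value for the rest. jog_arm: Moves the arm, as the interface text tells. Its arguments: {"type":"object","properties":{"increments":{"type":"array","items":{"type":"array","items":{"type":"number"}}},"force":{"type":"number"}},"required":["increments"]}

```bash
mkdir -p pics; python3 - <<'E'
from bench import *
import cv2, numpy as np, pickle
o=get_obs(); print({k:np.round(v,3) for k,v in o.items()})
for n in ("scene","top"):
    c=read_camera(n); cv2.imwrite(f"pics/{n}0.png",c["img"][:,:,::-1]); pickle.dump(c,open(f"pics/{n}0.pkl","wb"))
    print(n,c["camera_matrix"],c["xyz"],c["rotation"],[k for k in c])
E
```

```text
{'clock': np.float64(0.0), 'joints': array([ 1.2  ,  0.468, -0.012,  1.604,  0.006,  1.071, -0.056]), 'joint_velocities': array([-0.001,  0.001, -0.   , -0.   ,  0.   , -0.   , -0.   ]), 'joint_torque': array([ 0.0000e+00, -5.2057e+01, -1.2000e-02, -2.4375e+01, -5.7000e-02,
        1.7000e-02,  0.0000e+00]), 'eef_pos': array([ 0.209, -0.615,  0.214]), 'tool_rot': array([-3.098e+00, -5.120e-01,  1.000e-03]), 'contact_force': array([ 0.015,  0.475, -0.225]), 'torque': array([-0.012,  0.006,  0.009]), 'grip_force': np.float64(0.0), 'gripper_width': np.float64(0.092)}
scene [[599.4257893    0.         309.52733672]
 [  0.         599.4257893  234.47666659]
 [  0.           0.           1.        ]] [0.3279765  0.14011158 0.67454023] [ 0.23506252 -0.98054745 -2.46637121] ['img', 'camera_matrix', 'xyz', 'rotation']
top [[463.35216143   0.         312.71061656]
 [  0.         463.35216143 231.39574822]
 [  0.           0.           1.        ]] [ 0.40905625 -0.39339079  0.9179164 ] [ 0.17923409 -0.16793753 -1.47527783] ['img', 'camera_matrix', 'xyz', 'rotation']
```

View pics/scene0.png

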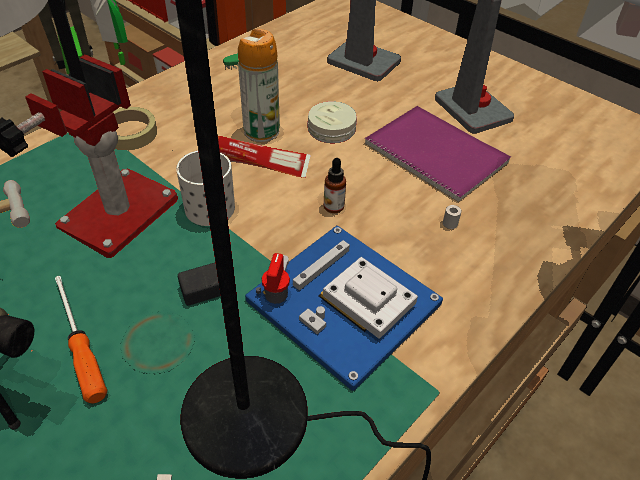

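View pics/top0.png

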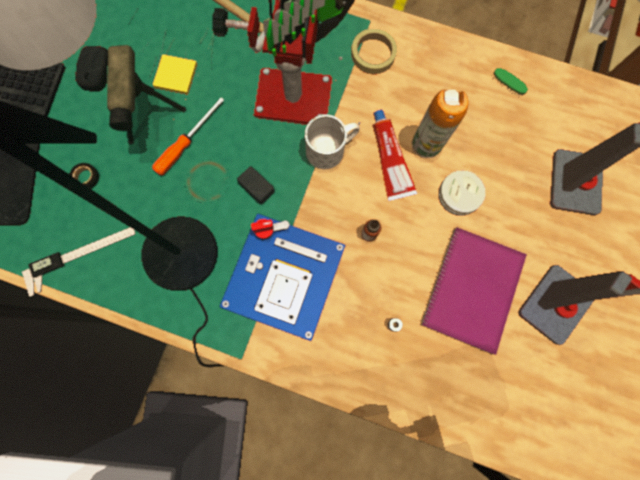

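The scene view shows the fixture around (343,305) with the casting near (370,293) and the knob near (275,280). In the top view the plate's corners are near (258,215), (345,243), (310,338) and (222,306), and the casting is near (283,291). A lamp stands beside the plate, with its base at (180,253) in the top view.

```bash
cat > h.py <<'E'
import cv2, numpy as np, pickle
from scipy.spatial.transform import Rotation as R
def load(n): return pickle.load(open(f"pics/{n}.pkl","rb"))
def ray(c,uv):
    K=c["camera_matrix"]; uv=np.atleast_2d(uv).astype(float)
    d=np.c_[(uv[:,0]-K[0,2])/K[0,0],-(uv[:,1]-K[1,2])/K[1,1],-np.ones(len(uv))]
    return d@R.from_rotvec(c["rotation"]).as_matrix().T
def onz(c,uv,z):
    d=ray(c,uv); p=np.array(c["xyz"]); return p+d*((z-p[2])/d[:,2])[:,None]
def proj(c,P):
    K=c["camera_matrix"]; q=(np.atleast_2d(P)-c["xyz"])@R.from_rotvec(c["rotation"]).as_matrix()
    return np.c_[K[0,2]+K[0,0]*q[:,0]/-q[:,2],K[1,2]+K[1,1]*q[:,1]/q[:,2]]
def quad(mask):
    cs,_=cv2.findContours(mask,cv2.RETR_EXTERNAL,cv2.CHAIN_APPROX_NONE)
    h=cv2.convexHull(max(cs,key=cv2.contourArea)); 
    return cv2.approxPolyN(h,4,ensure_convex=True).reshape(-1,2)
E
python3 - <<'E'
from h import *
for n,roi in (("scene0",(220,210,450,400)),("top0",(205,200,360,350))):
    c=load(n); hsv=cv2.cvtColor(c["img"],cv2.COLOR_RGB2HSV)
    x0,y0,x1,y1=roi; R0=np.zeros((480,640),np.uint8); R0[y0:y1,x0:x1]=255
    b=cv2.inRange(hsv,(105,120,60),(125,255,255))&R0
    q=quad(b); P=onz(c,q,0.016)
    print(n,q.tolist(),np.round(P,4).tolist(),"sides",np.round(np.linalg.norm(P-np.roll(P,-1,0),axis=1),4),P.mean(0).round(4))
    hull=cv2.fillConvexPoly(np.zeros_like(b),q,255)
    w=cv2.inRange(hsv,(0,0,120),(180,70,255))&cv2.erode(hull,np.ones((5,5)))
    k,l,s,ce=cv2.connectedComponentsWithStats(w)
    for i in range(1,k):
        if s[i,4]>25: print("  white",s[i],onz(c,ce[i],0.03).round(3))
    i=1+np.argmax(s[1:,4]); print("  casting quad",quad((l==i).astype(np.uint8)*255).tolist())
    r=(cv2.inRange(hsv,(0,150,90),(8,255,255))|cv2.inRange(hsv,(172,150,90),(180,255,255)))&R0
    k,l,s,ce=cv2.connectedComponentsWithStats(r)
    for i in range(1,k):
        if s[i,4]>25: print("  red",s[i],onz(c,ce[i],0.067).round(3))
    # 3x crop
    cv2.imwrite(f"pics/{n}c.png",cv2.resize(c["img"][y0:y1,x0:x1,::-1],None,fx=3 if n=="scene0" else 4,fy=3 if n=="scene0" else 4,interpolation=cv2.INTER_CUBIC)[:600,:800])
c=load("top0"); print("lamp base",onz(c,[180,253],0.02), "bottle",onz(c,[373,232],.05),"block",onz(c,[256,184],.03),"bush",onz(c,[395,325],.03))
E
```

```text
scene0 [[443, 298], [355, 389], [244, 295], [336, 225]] [[0.4023, -0.3908, 0.016], [0.4467, -0.2068, 0.016], [0.6423, -0.2596, 0.016], [0.5942, -0.4415, 0.016]] sides [0.1894 0.2026 0.1881 0.1985] [ 0.5214 -0.3247  0.016 ]
  white [293 240  57  45 484] [[ 0.574 -0.353  0.03 ]]
  white [ 323  257   95   75 3098] [[ 0.49  -0.339  0.03 ]]
  white [316 306   9   7  51] [[ 0.536 -0.281  0.03 ]]
  white [300 309  26  22 253] [[ 0.537 -0.262  0.03 ]]
  white [349 371   9   9  48] [[ 0.455 -0.215  0.03 ]]
  casting quad [[418, 296], [380, 332], [322, 288], [361, 256]]
  red [262 253  21  35 308] [[ 0.61  -0.284  0.067]]
  red [274 270  16  23 163] [[ 0.587 -0.272  0.067]]
top0 [[344, 245], [310, 340], [219, 307], [257, 213]] [[0.5917, -0.4419, 0.016], [0.403, -0.3912, 0.016], [0.4491, -0.2112, 0.016], [0.6416, -0.2625, 0.016]] sides [0.1954 0.1857 0.1992 0.1862] [ 0.5214 -0.3267  0.016 ]
  white [273 223  16   8  83] [[ 0.614 -0.31   0.03 ]]
  white [274 237  53  26 455] [[ 0.572 -0.357  0.03 ]]
  white [245 254  18  19 221] [[ 0.537 -0.269  0.03 ]]
  white [ 254  259   59   66 2317] [[ 0.487 -0.332  0.03 ]]
  white [223 301   6   6  32] [[ 0.456 -0.225  0.03 ]]
  white [305 331   6   7  28] [[ 0.414 -0.386  0.03 ]]
  casting quad [[313, 274], [294, 325], [253, 310], [273, 258]]
  red [251 219  22  20 317] [[ 0.6   -0.283  0.067]]
lamp base [[ 0.5462669  -0.12177778  0.02      ]] bottle [[ 0.61516822 -0.49367432  0.05      ]] block [[ 0.69781841 -0.25558821  0.03      ]] bush [[ 0.44460391 -0.54788236  0.03      ]]
```

```bash
cat >> h.py <<'E'
FY=-0.26; SEAT=np.array([0.522,-0.3233])
def fx(P): # world->fixture
    c,s=np.cos(FY),np.sin(FY); return (np.atleast_2d(P)[:,:2]-SEAT)@np.array([[c,-s],[s,c]])
def fw(x,y):
    c,s=np.cos(FY),np.sin(FY); return SEAT+[c*x-s*y,s*x+c*y]
def delta(o,xyz,yaw):
    T=R.from_rotvec(o["tool_rot"]); t=np.array(xyz)-o["eef_pos"]
    d=T.as_matrix()[:,0]; cur=np.arctan2(d[1],d[0]); a=(cur-yaw+np.pi)%(2*np.pi)-np.pi
    print("delta cm",(T.inv().apply(t)*100).round(2),"turn units",round(np.degrees(a)/6,2),"yaw now",round(cur,3))
E
python3 - <<'E'
from h import *; from bench import *
c=load("top0")
P=onz(c,[[313,274],[294,325],[253,310],[273,258]],.0415)
print(P.round(4),np.linalg.norm(P-np.roll(P,-1,0),axis=1),P.mean(0))
v=P[0]-P[1]; w=P[3]-P[2]; print("yaw",np.arctan2(v[1],v[0]),np.arctan2(w[1],w[0]),"fix frame",fx(P.mean(0)))
print("model fit: try")
from scipy.optimize import least_squares
H=np.array([[1,-1],[-1,-1],[-1,1],[1,1]])*[.05,.04]
def m(p): 
    cc,s=np.cos(p[2]),np.sin(p[2]); return np.c_[H@np.array([[cc,s],[-s,cc]])+p[:2],np.full(4,.0415)]
r=least_squares(lambda p:(proj(c,m(p))-[[313,274],[294,325],[253,310],[273,258]]).ravel(),[.49,-.33,-.26]); print(r.x,r.fun.round(1),fx(r.x[:2]))
cv2.imwrite("pics/a.png",cv2.resize(load("top0")["img"][205:350,210:355,::-1],None,fx=4,fy=4,interpolation=cv2.INTER_CUBIC))
x,y,a=r.x
delta(get_obs(),[x,y,.12],a)
E
```

```text
[[ 0.5253 -0.3859  0.0415]
 [ 0.4276 -0.3592  0.0415]
 [ 0.4481 -0.2803  0.0415]
 [ 0.5492 -0.307   0.0415]] [0.10134345 0.08155043 0.10450583 0.08251291] [ 0.48754545 -0.33311352  0.0415    ]
yaw -0.2666773147121061 -0.2576914052344761 fix frame [[-0.03077367 -0.01834128]]
model fit: try
[ 0.48745804 -0.33311953 -0.26668804] [-0.6  0.  -0.3 -0.6  0.7 -0.8  0.2  1.5] [[-0.03085659 -0.01836956]]
delta cm [ 35.43 -17.7    9.4 ] turn units 5.68 yaw now 0.328
```

View pics/a.png

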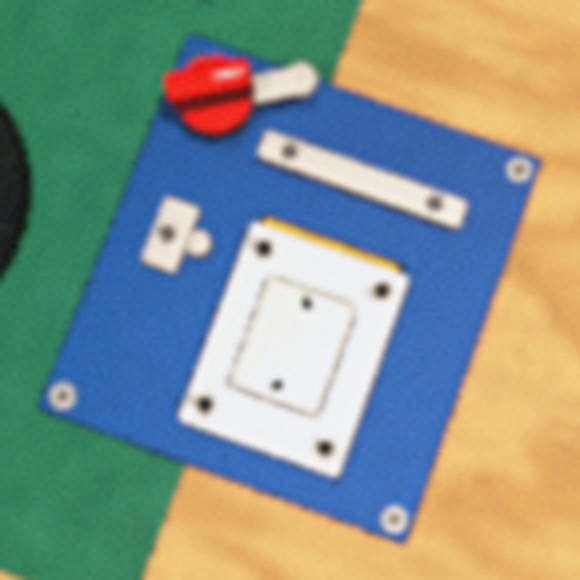

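The crop shows the open knob and its tongue at the plate's far left, the rail at top centre and the pin with its backing block at left. The casting is short of both datums, with the brass platen showing along its far edge. The fits agree with the sizes given, so I can start moving.

jog_arm --pt "255 3.5 -1.8 0 1.2" --pt "255 7 -3.6 0 2.4" --pt "255 10.5 -5.4 0 3.6" --pt "255 14 -7 0 4.8" --pt "255 17.5 -8.8 0 5.68" --force 20

```text
clock: 0.6
eef_pos: [0.3474, -0.4745, 0.2142]
tool_rot: [-3.112, 0.426, 0.001]
contact_force: [-0.0, 0.2, -0.1]
gripper_width: 0.0541
grip_force: 0.0
```

```bash
python3 - <<'E'
from h import *; from bench import *
delta(get_obs(),[.4875,-.333,.075],-.265)
E
```

```text
delta cm [  9.7  -17.39  13.92] turn units -0.07 yaw now -0.272
```

jog_arm --pt "255 2.4 -4 1 0" --pt "255 4.8 -8 3 0" --pt "255 7.2 -12 5 0" --pt "255 9.7 -16 8 -0.07" --pt "255 9.7 -17.4 11 -0.07"

```text
clock: 1.1
eef_pos: [0.4906, -0.3301, 0.1045]
tool_rot: [-3.116, 0.398, -0.007]
contact_force: [0.0, 0.1, -0.7]
gripper_width: 0.0144
grip_force: 0.0
```

```bash
python3 - <<'E'
from h import *; from bench import *
delta(get_obs(),[.4875,-.333,.060],-.265)
c=read_camera("wrist"); pickle.dump(c,open("pics/w1.pkl","wb")); cv2.imwrite("pics/w1.png",c["img"][:,:,::-1]); print(c["xyz"],c["rotation"])
E
```

```text
delta cm [-0.25  0.37  4.45] turn units 0.1 yaw now -0.254
[ 0.55977201 -0.34817965  0.27458621] [-0.17707997  0.22872601 -1.81439282]
```

View pics/w1.png

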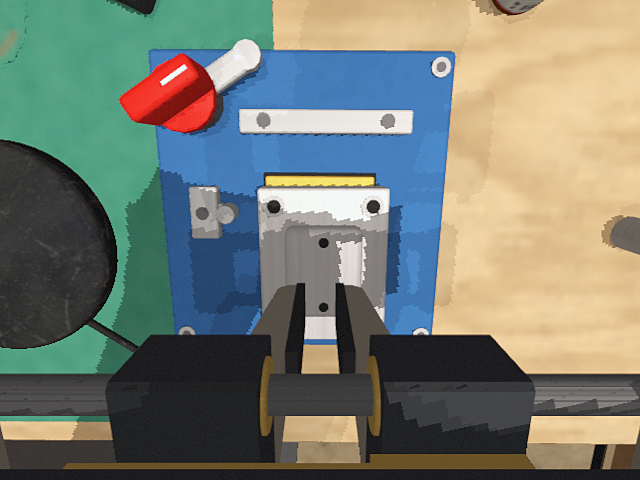

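The wrist view shows the rail's front top edge from (240,133) to (412,133). The casting's far flange corners are at (259,188) and (389,187), the pin top is at (228,213), the knob bar runs roughly from (130,105) to (200,70), and the closing fingers are over the boss.

```bash
python3 - <<'E'
from h import *; from bench import *
c=load("w1")
for nm,uv,z in (("rail",[[240,132],[412,132]],.03),("cast",[[259,189],[389,188]],.0415),("pin",[[228,213]],.032),("plate far",[[149,51],[455,52]],.016),("plate r",[[434,343]],.016),("knobtop",[[128,101],[186,56],[208,74],[150,122]],.082),("tongue tip",[[248,52]],.044),("boss holes",[[323,243],[323,307]],.0565)):
    P=onz(c,uv,z); print(nm,P.round(4)[:,:2].tolist(),"fix",fx(P).round(4).tolist(),"dir",np.arctan2(*(P[-1]-P[0])[:2]) if len(P)>1 else "")
print("opt", get_obs()["eef_pos"])
E
```

```text
rail [[0.5817, -0.304], [0.5556, -0.4047]] fix [[0.0528, 0.034], [0.0534, -0.07]] dir -2.8872342005950067
cast [[0.5467, -0.3072], [0.5277, -0.3825]] fix [[0.0197, 0.0219], [0.0208, -0.0558]] dir -2.8948505414624126
pin [[0.5367, -0.2823]] fix [[0.0036, 0.0434]] dir 
plate far [[0.6421, -0.2621], [0.5947, -0.4424]] fix [[0.1003, 0.0901], [0.1008, -0.0964]] dir -2.8842769406005755
plate r [[0.4052, -0.3947]] fix [[-0.0945, -0.099]] dir 
knobtop [[0.6035, -0.2669], [0.6149, -0.2996], [0.6052, -0.3069], [0.5921, -0.2735]] fix [[0.0643, 0.0754], [0.0837, 0.0468], [0.0762, 0.0373], [0.055, 0.0661]] dir -2.097268968169269
tongue tip [[0.6192, -0.3233]] fix [[0.0939, 0.025]] dir 
boss holes [[0.5085, -0.3367], [0.4699, -0.3268]] fix [[-0.0096, -0.0165], [-0.0494, -0.0168]] dir -1.3184338511332894
opt [ 0.48703693 -0.32505418  0.09806675]
```

jog_arm --pt "255 -0.2 0.3 1.5 0.1" --pt "255 -0.2 0.3 3 0.1" --pt "255 -0.2 0.3 3.7 0.1" --pt "255 -0.2 0.3 4.2 0.1" --pt "255 -0.2 0.3 4.4 0.1"

```text
clock: 1.65
eef_pos: [0.483, -0.337, 0.0606]
tool_rot: [3.112, -0.426, 0.0]
contact_force: [-0.1, -0.1, 0.2]
gripper_width: 0.0006
grip_force: 0.0
```

jog_arm --pt "255 0.45 -0.6 0 -0.1" --pt "255 0.45 -0.6 0.2 -0.1" --pt "255 0.45 -0.6 0.4 -0.1" --pt "255 0.45 -0.6 0.6 -0.1" --pt "255 0.45 -0.6 0.6 -0.1"

```text
clock: 2.15
eef_pos: [0.4899, -0.3312, 0.0548]
tool_rot: [3.115, -0.406, 0.002]
contact_force: [0.6, 0.7, 1.3]
gripper_width: 0.0006
grip_force: 0.8
```

jog_arm --pt "255 0 0 0.2 0" --pt "255 0 0 0.4 0" --pt "255 0 0 0.6 0" --pt "255 0 0 0.8 0" --pt "255 0 0 0.9 0"

```text
clock: 2.65
eef_pos: [0.4889, -0.3315, 0.0493]
tool_rot: [-3.115, 0.407, 0.002]
contact_force: [-10.7, 7.1, 39.1]
gripper_width: 0.0004
grip_force: 19.6
```

jog_arm --pt "255 0 0 -1 0" --pt "60 0 0 -3 0" --pt "0 0 0 -4.5 0" --pt "0 0 0 -4.5 0" --pt "0 0 0 -4.5 0"

```text
clock: 3.15
eef_pos: [0.4892, -0.3314, 0.0904]
tool_rot: [3.115, -0.407, 0.0]
contact_force: [-0.6, 0.9, 0.4]
gripper_width: 0.0306
grip_force: 0.0
```

```bash
python3 - <<'E'
from h import *; from bench import *
o=get_obs();print(o["eef_pos"],o["gripper_width"],o["joints"])
c=read_camera("wrist"); pickle.dump(c,open("pics/w2.pkl","wb")); cv2.imwrite("pics/w2.png",c["img"][:,:,::-1])
E
```

```text
[ 0.48915228 -0.33141604  0.09040371] 0.03055126851407459 [ 0.55750809  0.52158158 -0.02432129  1.84373361  0.01751213  0.776403
 -1.30681151]
```

View pics/w2.png

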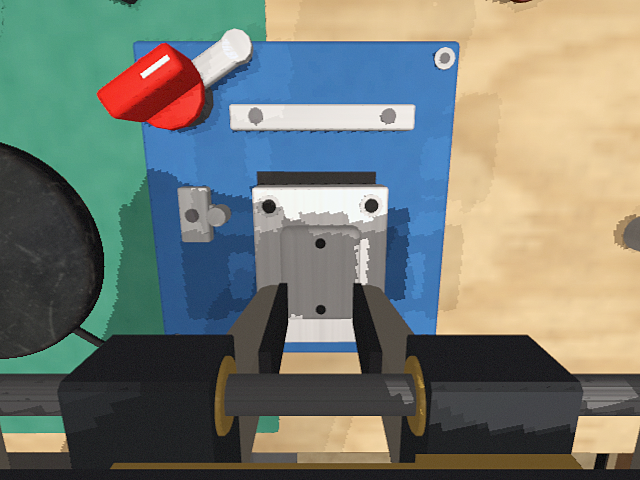

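The platen is recessed and dark at (316,178), so it latched and the casting is flat. The boss is centred between the fingers at x≈320. Next I grasp the boss.

jog_arm --pt "0 0 0 0 0" --pt "0 0 0 0 0" --pt "0 0 0 0 0" --pt "0 0 0 1.5 0" --pt "0 0 0 3 0"

```text
clock: 3.7
eef_pos: [0.4893, -0.3314, 0.0595]
tool_rot: [3.115, -0.407, 0.0]
contact_force: [-0.3, 1.2, -0.5]
gripper_width: 0.0745
grip_force: 0.0
```

jog_arm --pt "0 0 0 1.5 0" --pt "0 0 0 2.2 0" --pt "255 0 0 2.2 0" --pt "255 0 0 2.2 0" --pt "255 0 0 2.2 0" --force 20

```text
clock: 4.2
eef_pos: [0.4898, -0.3316, 0.0391]
tool_rot: [3.115, -0.407, 0.002]
contact_force: [-1.0, 0.3, -0.8]
gripper_width: 0.0699
grip_force: 0.0
```

jog_arm --pt "255 0 0 0 0" --pt "255 0 0 0 0" --pt "255 0 0 0 0" --pt "255 0 0 0 0" --pt "255 0 0 0 0"

```text
clock: 4.7
eef_pos: [0.4895, -0.3315, 0.0389]
tool_rot: [3.115, -0.407, 0.001]
contact_force: [-0.8, 0.6, 2.3]
gripper_width: 0.0456
grip_force: 20.0
```

```bash
python3 - <<'E'
from h import *; from bench import *
o=get_obs();print(o["eef_pos"],o["gripper_width"],fx(o["eef_pos"]))
delta(o,[*fw(0,0),.0384],-.256)
E
```

```text
[ 0.48948124 -0.33148938  0.03892353] 0.045623312573242585 [[-0.02932047 -0.01627408]]
delta cm [ 2.93 -1.63  0.05] turn units -0.04 yaw now -0.26
```

jog_arm --pt "255 0.6 -0.3 0 -0.05" --pt "255 1.2 -0.6 0 -0.05" --pt "255 1.8 -0.9 0 -0.05" --pt "255 2.3 -1.2 0 -0.05" --pt "255 2.6 -1.2 0 -0.05"

```text
clock: 5.2
eef_pos: [0.5183, -0.3259, 0.0389]
tool_rot: [-3.116, 0.397, 0.0]
contact_force: [-3.2, 2.2, 7.9]
gripper_width: 0.0454
grip_force: 20.0
```

jog_arm --pt "255 0.2 0 0 0" --pt "255 0.4 0 0 0" --pt "255 0.5 0 0 0" --pt "255 0.6 0 0 0" --pt "255 0.6 0 0 0"

```text
clock: 5.7
eef_pos: [0.5232, -0.3274, 0.0389]
tool_rot: [-3.116, 0.398, 0.002]
contact_force: [-3.4, 1.1, 8.5]
gripper_width: 0.0454
grip_force: 20.0
```

```bash
python3 - <<'E'
from h import *; from bench import *
o=get_obs();print(o["eef_pos"],fx(o["eef_pos"]),"F tool", R.from_rotvec(o["tool_rot"]).inv().apply(o["contact_force"]),o["torque"])
delta(o,[*fw(0,0),.0384],-.256)
E
```

```text
[ 0.52316276 -0.32741118  0.03893294] [[ 0.00218058 -0.00367408]] F tool [-3.58474751 -0.22613632 -8.50980466] [ 0.21999609  0.93894117 -0.01454819]
delta cm [-0.22 -0.37  0.05] turn units 0.02 yaw now -0.254
```

jog_arm --pt "255 0.1 0 0 0" --pt "255 0.2 0 0 0" --pt "255 0.3 0 0 0" --pt "255 0.4 0 0 0" --pt "255 0.4 0 0 0"

```text
clock: 6.2
eef_pos: [0.5236, -0.3274, 0.0388]
tool_rot: [-3.113, 0.399, 0.014]
contact_force: [-13.0, 4.7, 15.7]
gripper_width: 0.0461
grip_force: 20.0
```

```bash
python3 - <<'E'
from h import *; from bench import *
o=get_obs();print(o["eef_pos"],fx(o["eef_pos"]),"F tool", R.from_rotvec(o["tool_rot"]).inv().apply(o["contact_force"]),o["torque"])
delta(o,[*fw(0,0),.0384],-.256)
E
```

```text
[ 0.52362404 -0.32737025  0.0388387 ] [[ 0.00261584 -0.00351594]] F tool [-13.9279133   -1.27985152 -15.52521827] [ 1.04881568  2.85575873 -0.10717647]
delta cm [-0.26 -0.35  0.05] turn units 0.01 yaw now -0.255
```

jog_arm --pt "255 -0.2 -0.1 0 0" --pt "255 -0.2 -0.2 0 0" --pt "255 -0.2 -0.3 0 0" --pt "255 -0.2 -0.4 0 0" --pt "255 -0.2 -0.4 0 0"

```text
clock: 6.7
eef_pos: [0.5239, -0.3268, 0.039]
tool_rot: [3.114, -0.403, -0.006]
contact_force: [-8.1, -2.5, 8.6]
gripper_width: 0.0461
grip_force: 20.0
```

jog_arm --pt "255 0 -0.1 0 0" --pt "255 0 -0.2 0 0" --pt "255 0 -0.3 0 0" --pt "255 0 -0.3 0 0" --pt "255 0 -0.3 0 0"

```text
clock: 7.2
eef_pos: [0.5246, -0.3242, 0.0389]
tool_rot: [3.113, -0.403, -0.006]
contact_force: [-7.2, -4.0, 9.8]
gripper_width: 0.0458
grip_force: 20.0
```

```bash
python3 - <<'E'
from h import *; from bench import *
o=get_obs();print(o["eef_pos"],fx(o["eef_pos"]),"F tool", R.from_rotvec(o["tool_rot"]).inv().apply(o["contact_force"]),o["torque"])
delta(o,[*fw(0,0),.0384],-.256)
E
```

```text
[ 0.52456606 -0.32418266  0.03894948] [[ 0.00270673 -0.00019331]] F tool [-5.9856538   5.69390472 -9.76011075] [-0.62188615  1.86955459 -0.21199128]
delta cm [-0.27 -0.02  0.06] turn units -0.02 yaw now -0.258
```

jog_arm --pt "255 0 -0.1 0 0" --pt "255 0 -0.2 0 0" --pt "255 0.1 -0.3 0 0" --pt "255 0.1 -0.4 0 0" --pt "255 0.1 -0.4 0 0"

```text
clock: 7.7
eef_pos: [0.5248, -0.3235, 0.039]
tool_rot: [3.11, -0.405, -0.008]
contact_force: [-10.9, -8.4, 9.2]
gripper_width: 0.0459
grip_force: 20.0
```

```bash
python3 - <<'E'
from h import *; from bench import *
o=get_obs();print(o["eef_pos"],fx(o["eef_pos"]),"F tool", R.from_rotvec(o["tool_rot"]).inv().apply(o["contact_force"]),o["torque"])
delta(o,[*fw(0,0),.0384],-.256)
E
```

```text
[ 0.52477231 -0.32354735  0.03899161] [[0.00274273 0.00047367]] F tool [-8.43350095 10.99299222 -9.04918939] [-1.81158325  2.58750811 -0.13185256]
delta cm [-0.27  0.05  0.06] turn units -0.03 yaw now -0.259
```

jog_arm --pt "255 0.1 -0.1 0 0" --pt "255 0.2 -0.2 0 0" --pt "255 0.3 -0.2 0 0" --pt "255 0.3 -0.3 0 0" --pt "255 0.3 -0.3 0 0"

```text
clock: 8.2
eef_pos: [0.5249, -0.3235, 0.0388]
tool_rot: [3.107, -0.408, -0.017]
contact_force: [-16.5, -11.8, 13.2]
gripper_width: 0.0457
grip_force: 20.0
```

```bash
python3 - <<'E'
from h import *; from bench import *
o=get_obs();print(o["eef_pos"],fx(o["eef_pos"]),"F tool", R.from_rotvec(o["tool_rot"]).inv().apply(o["contact_force"]),o["torque"])
delta(o,[*fw(0,0),.0384],-.256)
E
```

```text
[ 0.52493926 -0.32351821  0.03877596] [[0.00289656 0.00054475]] F tool [-12.9913732   15.80825931 -12.98405886] [-2.5704567   4.19725331 -0.17483127]
delta cm [-0.29  0.05  0.04] turn units -0.05 yaw now -0.261
```

jog_arm --pt "255 -0.2 0.2 0 0" --pt "255 -0.4 0.4 0 0" --pt "120 -0.4 0.4 0 0" --pt "60 -0.4 0.4 0 0" --pt "60 -0.4 0.4 0 0"

```text
clock: 8.7
eef_pos: [0.5285, -0.3181, 0.0383]
tool_rot: [-3.116, 0.398, -0.001]
contact_force: [1.4, 0.5, 0.2]
gripper_width: 0.0625
grip_force: 0.0
```

jog_arm --pt "40 0 0 -0.3 0" --pt "40 0 0 -1 0" --pt "40 0 0 -3 0" --pt "255 0 0 -5.5 0" --pt "255 -3 0 -8 0"

```text
clock: 9.2
eef_pos: [0.502, -0.3108, 0.12]
tool_rot: [3.116, -0.394, 0.006]
contact_force: [-0.9, 0.1, 0.6]
gripper_width: 0.0634
grip_force: 0.0
```

```bash
python3 - <<'E'
from h import *; from bench import *
o=get_obs();print(o["eef_pos"],o["gripper_width"])
c=read_camera("wrist"); pickle.dump(c,open("pics/w3.pkl","wb")); cv2.imwrite("pics/w3.png",c["img"][:,:,::-1])
E
```

```text
[ 0.50202722 -0.31081975  0.12000397] 0.0633906956484662
```

View pics/w3.png

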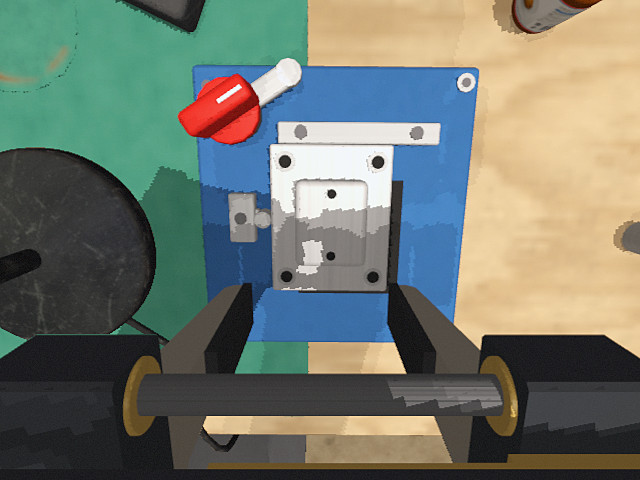

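The casting's far edge at y=145 meets the rail's front edge, and its left edge at x=272 touches the pin at (263,219). To make sure it is square, I'll nudge the low back and right faces with shut fingers.

```bash
python3 - <<'E'
from h import *; from bench import *
c=load("w3")
for nm,uv,z in (("rail",[[278,144],[440,146]],.03),("cast far",[[271,145],[392,147]],.034),("cast back",[[273,291],[387,292]],.034),("holes",[[332,194],[331,256]],.049)):
    P=onz(c,uv,z); print(nm,fx(P).round(4).tolist())
delta(get_obs(),[*fw(-.068,0),.08],-.256)
E
```

```text
rail [[0.0521, 0.0343], [0.0516, -0.0708]]
cast far [[0.0514, 0.0384], [0.0507, -0.039]]
cast back [[-0.0477, 0.0393], [-0.0478, -0.0408]]
holes [[0.0222, -0.0006], [-0.0177, -0.0005]]
delta cm [-4.09  0.51  4.34] turn units 0.01 yaw now -0.254
```

jog_arm --pt "255 -2 0.3 0 0" --pt "255 -4.1 0.5 0 0" --pt "255 -4.1 0.5 1 0" --pt "255 -4.1 0.5 2.5 0" --pt "255 -4.1 0.5 4 0"

```text
clock: 9.75
eef_pos: [0.4591, -0.3057, 0.0783]
tool_rot: [3.116, -0.398, 0.003]
contact_force: [0.4, -0.2, -0.4]
gripper_width: 0.0195
grip_force: 0.0
```

jog_arm --pt "255 0 0 1 0" --pt "255 0 0 2 0" --pt "255 0 0 4 0" --pt "255 0 0 5.5 0" --pt "255 0 0 5.5 0"

```text
clock: 10.25
eef_pos: [0.4566, -0.3048, 0.0214]
tool_rot: [-3.115, 0.398, 0.006]
contact_force: [-1.1, 0.2, 0.6]
gripper_width: 0.0005
grip_force: 0.0
```

jog_arm --pt "255 0.2 0 0 0" --pt "255 0.4 0 0 0" --pt "255 0.6 0 0 0" --pt "255 0.8 0 0 0" --pt "255 0.9 0 0 0"

```text
clock: 10.75
eef_pos: [0.4652, -0.3078, 0.0237]
tool_rot: [-3.116, 0.399, 0.004]
contact_force: [-6.1, 1.3, 5.2]
gripper_width: 0.0003
grip_force: 3.0
```

```bash
python3 - <<'E'
from h import *; from bench import *
o=get_obs();print(o["eef_pos"],fx(o["eef_pos"]),"F tool", R.from_rotvec(o["tool_rot"]).inv().apply(o["contact_force"]),o["torque"])
E
```

```text
[ 0.46518293 -0.30778139  0.02372876] [[-0.05889699  0.00039047]] F tool [-6.21720666  0.30952998 -5.23041534] [0.36633143 1.34818648 0.03567312]
```

Contact at x = -58.9 mm, as expected. I push a little harder, then back off and go round to the right face.

jog_arm --pt "255 0.2 0 0 0" --pt "255 0.3 0 0 0" --pt "255 0.3 0 0 0" --pt "255 0 0 0 0" --pt "255 -0.8 0 -1 0"

```text
clock: 11.25
eef_pos: [0.4589, -0.3057, 0.0331]
tool_rot: [-3.116, 0.398, 0.0]
contact_force: [-0.1, -0.0, 0.9]
gripper_width: 0.0006
grip_force: 0.0
```

jog_arm --pt "255 -0.3 0 -2 0" --pt "255 -0.3 0 -4.5 0" --pt "255 0 3 -4.5 0" --pt "255 3 6 -4.5 0" --pt "255 6 6.8 -4.5 0"

```text
clock: 11.75
eef_pos: [0.4991, -0.3919, 0.0807]
tool_rot: [3.111, -0.406, 0.004]
contact_force: [-0.3, -0.0, -0.1]
gripper_width: 0.0006
grip_force: 0.0
```

```bash
python3 - <<'E'
from h import *; from bench import *
o=get_obs();print(o["eef_pos"],fx(o["eef_pos"]))
delta(o,[*fw(0.003,-.068),.024],-.256)
E
```

```text
[ 0.49912553 -0.39193392  0.08068515] [[-0.00446122 -0.07220771]]
delta cm [ 0.73 -0.44  5.67] turn units -0.03 yaw now -0.26
```

jog_arm --pt "255 0.6 -0.1 0 0" --pt "255 0.6 -0.1 2 0" --pt "255 0.6 -0.1 4 0" --pt "255 0.6 -0.1 5.7 0" --pt "255 0.6 -0.1 5.7 0"

```text
clock: 12.25
eef_pos: [0.5043, -0.3858, 0.0195]
tool_rot: [-3.114, 0.397, 0.006]
contact_force: [-0.6, 0.8, -0.4]
gripper_width: 0.0004
grip_force: 0.0
```

jog_arm --pt "255 0 -0.2 0 0" --pt "255 0 -0.4 0 0" --pt "255 0 -0.6 0 0" --pt "255 0 -0.8 0 0" --pt "255 0 -0.9 0 0"

```text
clock: 12.75
eef_pos: [0.5085, -0.3785, 0.0221]
tool_rot: [3.116, -0.398, 0.001]
contact_force: [0.8, 0.2, 1.0]
gripper_width: 0.0004
grip_force: 0.0
```

```bash
python3 - <<'E'
from h import *; from bench import *
o=get_obs();print(o["eef_pos"],fx(o["eef_pos"]),"F tool", R.from_rotvec(o["tool_rot"]).inv().apply(o["contact_force"]),o["torque"])
E
```

```text
[ 0.50845125 -0.37849465  0.02209001] [[ 0.00109609 -0.05682268]] F tool [ 0.76767931 -0.3809401  -1.04290673] [0.06804057 0.01196073 0.03692309]
```

jog_arm --pt "255 0 -0.1 0 0" --pt "255 0 -0.3 0 0" --pt "255 0 -0.4 0 0" --pt "255 0 -0.5 0 0" --pt "255 0 -0.6 0 0"

```text
clock: 13.25
eef_pos: [0.509, -0.3749, 0.0217]
tool_rot: [3.113, -0.4, 0.0]
contact_force: [-1.4, -6.3, -0.4]
gripper_width: 0.0005
grip_force: 3.1
```

```bash
python3 - <<'E'
from h import *; from bench import *
o=get_obs();print(o["eef_pos"],fx(o["eef_pos"]),"F tool", R.from_rotvec(o["tool_rot"]).inv().apply(o["contact_force"]),o["torque"])
E
```

```text
[ 0.50897973 -0.37488893  0.02171441] [[ 0.00067985 -0.05320228]] F tool [0.2220755  6.41905925 0.45026828] [-1.34639411  0.32740903 -0.03398972]
```

jog_arm --pt "255 0 -0.2 0 0" --pt "255 0 -0.3 0 0" --pt "255 0 -0.3 0 0" --pt "255 0 0.2 0 0" --pt "255 0 1 -1 0"

```text
clock: 13.75
eef_pos: [0.5065, -0.3809, 0.0305]
tool_rot: [-3.114, 0.397, 0.004]
contact_force: [-0.0, 0.7, -0.8]
gripper_width: 0.0004
grip_force: 0.0
```

jog_arm --pt "255 0 0.3 -4 0" --pt "255 0 0 -8 -1.4" --pt "0 0 0 -12 -2.8" --pt "0 0 0 -16 -4.2" --pt "0 0 0 -16 -5.6"

```text
clock: 14.25
eef_pos: [0.5104, -0.3841, 0.1991]
tool_rot: [3.089, 0.528, 0.013]
contact_force: [0.3, -0.4, 0.4]
gripper_width: 0.0222
grip_force: 0.0
```

jog_arm --pt "0 0 0 0 -1.4" --pt "0 0 0 0 -2.8" --pt "0 0 0 0 -4.2" --pt "0 0 0 0 -5.6" --pt "0 0 0 0 -7"

```text
clock: 14.75
eef_pos: [0.5072, -0.3821, 0.1923]
tool_rot: [-2.701, -1.604, -0.001]
contact_force: [0.2, -0.4, -0.7]
gripper_width: 0.0625
grip_force: 0.0
```

jog_arm --pt "0 0 0 0 -1.4" --pt "0 0 0 0 -2.8" --pt "0 0 0 0 -4.2" --pt "0 0 0 0 -5.6" --pt "0 0 0 0 -7"

```text
clock: 15.25
eef_pos: [0.5071, -0.3822, 0.1923]
tool_rot: [-1.947, -2.465, -0.001]
contact_force: [-0.0, -0.4, 0.3]
gripper_width: 0.0916
grip_force: 0.0
```

```bash
python3 - <<'E'
from h import *; from bench import *
o=get_obs();print(o["eef_pos"],o["joints"])
print(fw(.0708,.0625))
delta(o,[*fw(0.0708,.0625),.13],1.90)
E
```

```text
[ 0.50712892 -0.38216485  0.19231199] [ 0.93745209  0.51803669 -0.47461485  1.63791944  0.26358217  1.04978839
  0.61782426]
[ 0.60648794 -0.28110193]
delta cm [ 7.53 12.01  6.24] turn units -0.91 yaw now 1.805
```

```bash
python3 - <<'E'
from h import *
s=load("scene0");t=load("top0")
n=np.cross(ray(t,[178,250])[0],ray(t,[40,158])[0])
for v,u in ((400,241),(250,226),(100,206),(10,192)):
    d=ray(s,[u,v])[0];p=np.array(s["xyz"]);k=((t["xyz"]-p)@n)/(d@n);print((p+k*d).round(3))
E
```

```text
[ 0.551 -0.118  0.037]
[ 0.549 -0.124  0.293]
[ 0.55  -0.124  0.443]
[ 0.551 -0.123  0.506]
```

jog_arm --pt "0 1.5 2.4 0 -0.3" --pt "0 3 4.8 0 -0.6" --pt "0 4.5 7.2 0 -0.9" --pt "0 6 9.6 1 -0.9" --pt "0 6.5 11 2 -0.9"

```text
clock: 15.75
eef_pos: [0.6015, -0.2913, 0.1724]
tool_rot: [1.832, 2.551, 0.003]
contact_force: [0.0, 0.2, 0.4]
gripper_width: 0.0919
grip_force: 0.0
```

```bash
python3 - <<'E'
from h import *; from bench import *
c=read_camera("wrist"); pickle.dump(c,open("pics/w4.pkl","wb")); cv2.imwrite("pics/w4.png",c["img"][:,:,::-1])
o=get_obs();print(o["eef_pos"],o["contact_force"])
delta(o,[*fw(0.0708,.0625),.1],1.90)
E
```

```text
[ 0.60181842 -0.29009369  0.16997325] [-0.00452628  2.50665811 -0.92368411]
delta cm [0.68 0.72 7.  ] turn units -0.03 yaw now 1.897
```

View pics/w4.png

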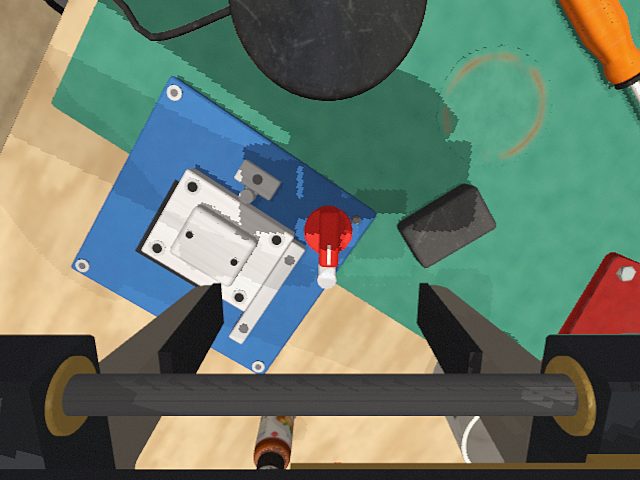

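The view from over the knob shows the bar vertical in the image, x 319–338 and y 207–264, which is in line with the tool's x. The tongue is at (327,278), and the casting is still against the rail and the pin.

```bash
python3 - <<'E'
from h import *; from bench import *
c=load("w4"); hsv=cv2.cvtColor(c["img"],cv2.COLOR_RGB2HSV)
P=onz(c,[[329,207],[328,265],[328.5,236]],.082);print(P,fx(P)); v=P[1]-P[0];print(np.arctan2(v[1],v[0])+np.pi,np.linalg.norm(v))
P=onz(c,[[328.5,231]],.052);print("disc",P,fx(P))
o=get_obs(); delta(o,[*fw(0.0708,.0625),.057],1.90)
E
```

```text
[[ 0.5985656  -0.25966194  0.082     ]
 [ 0.61118766 -0.29858373  0.082     ]
 [ 0.60475452 -0.27874628  0.082     ]] [[0.05763212 0.08118271]
 [0.07983599 0.04681397]
 [0.06851924 0.06433084]]
1.884388726030259 0.04091725906356477
disc [[ 0.60632481 -0.28124303  0.052     ]] [[0.07067862 0.0623217 ]]
delta cm [ 0.67  0.72 11.3 ] turn units -0.03 yaw now 1.897
```

jog_arm --pt "125 0.7 0.8 0 0" --pt "125 0.7 0.8 1 0" --pt "125 0.7 0.8 3 0" --pt "125 0.7 0.8 5 0" --pt "125 0.7 0.8 6 0"

```text
clock: 16.3
eef_pos: [0.6029, -0.2866, 0.1096]
tool_rot: [-1.838, -2.545, 0.003]
contact_force: [-0.8, 0.8, -0.6]
gripper_width: 0.0541
grip_force: 0.0
```

```bash
python3 - <<'E'
from h import *; from bench import *
o=get_obs(); print(o["gripper_width"]);delta(o,[.6058,-.2803,.058],1.89)
E
```

```text
0.05407955858265388
delta cm [0.5  0.48 5.16] turn units 0.0 yaw now 1.89
```

jog_arm --pt "125 0.4 0.4 1 0" --pt "125 0.4 0.4 3 0" --pt "125 0.4 0.4 4.5 0" --pt "125 0.4 0.4 5.1 0" --pt "125 0.4 0.4 5.1 0"

```text
clock: 16.8
eef_pos: [0.607, -0.2802, 0.0597]
tool_rot: [-1.837, -2.547, 0.001]
contact_force: [-0.1, -0.4, 0.1]
gripper_width: 0.0469
grip_force: 0.0
```

```bash
python3 - <<'E'
from h import *; from bench import *
o=get_obs(); print(o["gripper_width"]);delta(o,[.6058,-.2803,.058],1.89)
E
```

```text
0.04689125695232629
delta cm [ 0.02 -0.11  0.17] turn units 0.02 yaw now 1.892
```

jog_arm --pt "255 0 -0.05 0.1 0" --pt "255 0 -0.05 0.1 0" --pt "255 0 -0.05 0.1 0" --pt "255 0 -0.05 0.1 0" --pt "255 0 -0.05 0.1 0" --force 30

```text
clock: 17.3
eef_pos: [0.605, -0.2815, 0.0599]
tool_rot: [-1.838, -2.544, 0.005]
contact_force: [-5.5, -0.4, 4.9]
gripper_width: 0.0137
grip_force: 30.0
```

jog_arm --pt "255 0 0 0 0.5" --pt "255 0 0 0 1.2" --pt "255 0 0 0 2" --pt "255 0 0 0 2.8" --pt "255 0 0 0 3.6"

```text
clock: 17.8
eef_pos: [0.6048, -0.2815, 0.06]
tool_rot: [-2.285, -2.153, 0.006]
contact_force: [-5.8, -0.8, 5.2]
gripper_width: 0.0138
grip_force: 30.0
```

jog_arm --pt "255 0 0 0 0.9" --pt "255 0 0 0 1.8" --pt "255 0 0 0 2.7" --pt "255 0 0 0 3.6" --pt "255 0 0 0 4.5"

```text
clock: 18.3
eef_pos: [0.6046, -0.2814, 0.06]
tool_rot: [-2.725, -1.559, 0.007]
contact_force: [-6.8, -0.4, 5.1]
gripper_width: 0.0136
grip_force: 30.0
```

jog_arm --pt "255 0 0 0 0.9" --pt "255 0 0 0 1.8" --pt "255 0 0 0 2.7" --pt "255 0 0 0 3.6" --pt "255 0 0 0 4.5"

```text
clock: 18.8
eef_pos: [0.6046, -0.2813, 0.06]
tool_rot: [-3.015, -0.88, 0.007]
contact_force: [-6.9, -0.4, 5.0]
gripper_width: 0.0139
grip_force: 30.0
```

```bash
python3 - <<'E'
from h import *; from bench import *
o=get_obs(); print(o["gripper_width"],o["torque"],o["joints"]);delta(o,[.6058,-.2803,.058],1.89-1.35)
E
```

```text
0.013883710375036882 [-0.11030594  1.58163693 -0.02821971] [ 0.4728974   0.67698519 -0.12585499  1.64931022  0.1096709   0.8263676
 -0.70322619]
delta cm [ 0.16 -0.01  0.2 ] turn units 0.27 yaw now 0.568
```

jog_arm --pt "255 0 0 0 0.3" --pt "255 0 0 0 0.6" --pt "255 0 0 0 0.8" --pt "255 0 0 0 0.8" --pt "255 0 0 0 0.5"

```text
clock: 19.3
eef_pos: [0.6045, -0.2812, 0.06]
tool_rot: [-3.035, -0.811, 0.008]
contact_force: [-6.4, -0.3, 4.7]
gripper_width: 0.0135
grip_force: 30.0
```

```bash
python3 - <<'E'
from h import *; from bench import *
o=get_obs(); print(o["gripper_width"],o["torque"]);delta(o,[.6058,-.2803,.058],1.89-1.35)
E
```

```text
0.013506262481475934 [-0.17526894  1.52141141  0.16167484]
delta cm [ 0.16 -0.02  0.2 ] turn units -0.17 yaw now 0.522
```

jog_arm --pt "150 0 0 0 0" --pt "150 0 0 0 0" --pt "150 0 0 0 0" --pt "150 0 0 -1 0" --pt "150 0 0 -3 0"

```text
clock: 19.8
eef_pos: [0.6061, -0.2798, 0.0887]
tool_rot: [-3.034, -0.808, 0.004]
contact_force: [-0.7, -0.8, 0.5]
gripper_width: 0.0377
grip_force: 0.0
```

jog_arm --pt "150 0 0 -3 0" --pt "150 0 0 -6 0" --pt "150 -3 0 -9 0" --pt "150 -6 0 -11 0" --pt "150 -8 0 -12 0"

```text
clock: 20.3
eef_pos: [0.537, -0.322, 0.2126]
tool_rot: [3.033, 0.805, 0.004]
contact_force: [-1.1, 0.0, -0.3]
gripper_width: 0.0379
grip_force: 0.0
```

```bash
python3 - <<'E'
from h import *; from bench import *
c=read_camera("wrist"); pickle.dump(c,open("pics/w5.pkl","wb")); cv2.imwrite("pics/w5.png",c["img"][:,:,::-1])
E
```

```text
(no output)
```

View pics/w5.png

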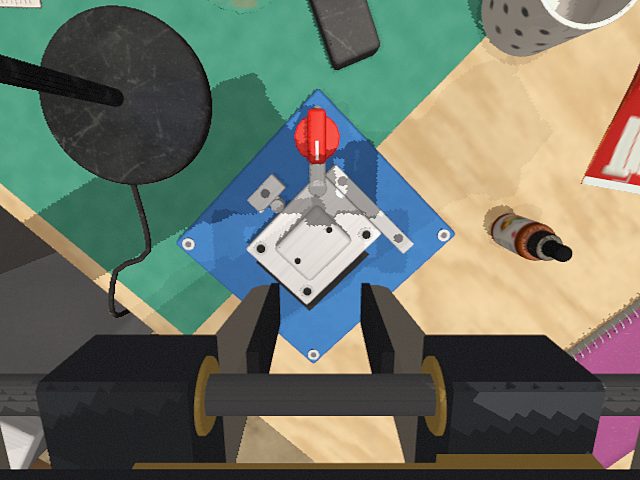

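The tongue, with its tip at (317,185), lies over the casting's corner. The casting touches both the rail and the pin, and the bystanders have not moved. I'm handing the job in.

```bash
python3 -c "
from bench import *
print(sign_off())"
```

```text
the job is handed in; nothing more can be done
None
```

The job is handed in: the platen is latched down, the casting is home and square against the rail and pin, and the knob is locked at its end stop with its tongue over the casting's corner. The bottle, bush and sanding block were not touched, and it took about 20 s of the 56 s.

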